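# Load the jar rack and thread its guard rail

## Robot

A 6-joint arm with a two-finger parallel gripper is mounted at the origin on the work surface. World frame = base frame: x ahead of the robot, y to its left, z up, the work surface at z = 0. Lengths are in mm, angles in rad, forces in N, time in s.
With the tool pointing down it reaches from about 300 to 850 mm from the base axis. Payload 5.4 kg.
Tool frame: the origin (TCP) lies between the finger pads; the fingertips stand 8 mm ahead of it and the grasp point (between the pads) lies 11 mm behind it; x points along the fingers, y is the direction in which the jaws open and shut, and the axes are right-handed (so a half turn about x gives the same grasp; the last joint's range is limited). The gripper opens to 85 mm and grips with 20 to 120 N. Pads are 22 mm wide; open, the fingers measure 114 mm over their backs; the gripper's body (76 mm by 85 mm) begins 54 mm behind the grasp point. The pads swing forward as they close: fully open they stand 13 mm farther back than shut.
Start: joints at [-1.403, 0.158, 1.597, -0, 1.386, -0.21], TCP at [212.08, -534.442, 217.399] pointing down, gripper open.
Joint ranges: [-2.91, 2.91], [-0.94, 2.29], [0.18, 2.7], [-1.29, 4.43], [0.17, 2.64], [-3, 3]. Speed limits (rad/s): [2.57, 2.57, 3.14, 3.14, 3.14, 3.14].

## Interface

Orientations are given as a unit quaternion [w, x, y, z].
In Python, from bench import robot, read_camera, camera_model gives the robot as it stands. The module is installed in compiled form; this text tells all that it offers.
- The arm moves only by the tool drive_tool, never from a script. Its argument "motion" is a list of rows, each a list of 7 numbers: the shift along the tool's x, y, z in m, then the turn, a rotation vector about the tool's x, y, z in degrees, then the finger opening in m, from 0 to 0.0854. A call has 1 to 12 rows; each row shifts and turns the commanded pose from where the row before left it, along the tool's axes as they then stand; what a row does not reach is not made up. A row lasts 1/12 s, in which the tool goes at most 41.7 mm and 7.16 degrees, less where a joint would pass 70% of its speed; a pose out of reach is approached as far as the arm can. A call with a gripper value outside its range is refused whole. The fingers move at their own pace and stop on an object; "grip_force" is the grip in N (left out, the last holds). Time passes only in rows, so rows that do not move let the fingers close. It gives the time, the measured TCP pose, the force and the opening at its end, in the units of the state.
- robot.get_state(): the state, without advancing time (a new reading comes with each control period).
- read_camera(name): name is "side" or "top"; returns the picture (384x512x3 uint8, red, green, blue); there is no depth.
- camera_model(name): a dict with "fov_y" (degrees; the focal length in pixels is half the picture's height over the tangent of half this angle, whatever the lens; pixels are square), "cx", "cy" (the principal point, pixels), "k1" (the pictures are not rectified: a ray, as slopes to the right and down, at radius r is drawn at 1 + k1 r^2 times it, then the intrinsics apply), "position" and "attitude" of the camera in the world. Camera axes: x right, y down, z forward; pixel columns grow to the right and rows downward; lengths in mm; the calibration is good to about 2 mm. A picture is of the moment at which its call begins. camera_model takes no time and is no camera call.
- robot.sign_off(): hands the job in, once; it reports no verdict.
The state is a dict: "time_s": time; "joint_positions": joint angles; "joint_vel": joint speeds; "effort": joint torques, N m; "eef_pos": TCP position; "ee_rot": TCP orientation; "contact_force": force on the tool from outside, world axes, zero at the start; "ft_torque": the same for the moment, N m; "grip_width": finger opening in mm.
Only numpy, scipy, OpenCV 4.12 (cv2) and the standard library are available. Lean on these libraries where they do the work, as an engineer would, in place of code of your own. Each camera call takes 0.05 s, during which the arm holds its last target. There are 200 camera calls.

## Task

The island is about to be rolled away, so get the jar rack ready: set the canister that is still standing outside gently down into the rack's empty bay, and secure both canisters with the steel guard rail that lies on the oak board, by threading it endways through the holes of all three rack cheeks until its wooden handle is fully home against the end cheek. Either end of the rack will do for the rail. Leave the other things on the top standing where they are.

Things in the scene. Friction and masses are not known exactly. Their poses are not given: they have to be found in the camera images.
- rack: Steel jar rack fixed to the top, 85 mm deep (x) by 138 mm (y): two floorless bays side by side along y. Three upright cheeks, 6 mm thick, at y = -66, 0, +66 mm: 98 mm high at the front (x -51 to -21 mm), one hole each; 22 mm high behind. Back lip (x +30 to +34 mm) 22 mm high, front lip (x -34 to -30 mm) 12 mm. Origin: between the bays, level with the island top; x to the rack's back, z up.
- hole_right (a point): Centre of the round 14 mm hole (black bush) at the outer face of the right (-y) end cheek, where the rail may enter. Axes as the rack's. All three holes share one axis parallel to the rack's y, at x = -36 mm, 80 mm above the island top.
- hole_mid (a point): Centre of the 14 mm hole in the middle cheek, half-way through its 6 mm thickness. Axes as the rack's.
- hole_left (a point): Centre of the 14 mm hole at the outer face of the left (+y) end cheek, where the rail may also enter. Axes as the rack's.
- bay_left (a point): Middle of the left (+y) bay at the height of the island top; the bay is 60 mm by 60 mm inside its cheeks and lips. Empty at the start.
- bay_right (a point): Middle of the right (-y) bay at the height of the island top; 60 mm by 60 mm inside. Holds one canister at the start.
- can_white_mid (a point): White ceramic canister with oak lid, 52 mm diameter, 100 mm high, about 0.28 kg, lid fixed on. The point is its centre, half-way up (50 mm); z along its axis. Stands either in the right bay or outside, to the left of the rack.
- can_black_mid (a point): Black glass canister with oak lid, same shape, size and weight as the white one. The point is its centre, half-way up (50 mm); z along its axis. Stands wherever the white one does not.
- can_white: The white canister; origin at the centre of its underside.
- can_black: The black canister; origin at the centre of its underside.
- rail_handle (a point): Guard rail, about 60 g: straight round steel rod, 10 mm diameter, 155 mm long, round nose, on a round oak handle of 24 mm diameter, 42 mm long (197 mm in all). The point is the handle's centre, on the axis; x points from handle to nose. It lies level on the oak board, handle hanging free over the edge, and can roll. Its centre of mass is in the rod, about 50 mm from the handle.
- rail_shoulder (a point): End face of the handle from which the rod comes out, on the axis (21 mm along x from the handle's centre). It is this face that meets the end cheek. Axes as rail_handle.
- rail_tip (a point): Nose of the rail's rod (155 mm along x from the shoulder, 176 mm from the handle's centre). Axes as rail_handle.
- board: Oak board fixed on the top, 130 mm (x) by 150 mm (y) by 20 mm thick; origin at the centre of its underside. The rail lies across it along its x, handle towards -x, axis 25 mm above the island top.
- cup: Bystander: black glass espresso cup with a handle, 62 mm across, 58 mm high; origin at the centre of its underside.
- pitcher: Bystander: steel milk pitcher, 82 mm across, 98 mm high, handle to its +y; origin at the centre of its underside.
- tamper: Bystander: pale oak tamper standing on its 58 mm foot, 88 mm high; origin at the centre of its underside.
- sugar_pot: Bystander: blue ceramic sugar pot with lid, 86 mm across, 87 mm high; origin at the centre of its underside.
- clip: Bystander: red plastic bag clip lying flat, 95 mm long (x), 12 mm high.
- spoon: Bystander: steel teaspoon lying flat, 140 mm long (x).
Not all that is in view belongs to the job. What is shaped like the part that bears rail_handle but purple is not meant. Leave any blue look-alike of the can_white alone.

How it is judged:
By the outcome, as a careful person would: the job done as asked, in the order asked, and still so for the second after the job is handed in, with the robot touching nothing.
It also fails if it takes over 64 s, if anything falls off the work surface, if the arm or the gripper's body presses on something with over 40 N, if the wrist force passes 120 N, or if a joint passes its speed limit or range.

## Working session

There is one attempt and no reset: what is moved stays moved. The work goes in short steps, Python scripts to look and compute and a tool call to move; the robot and the scene stay as the last step left them, time stands still between calls to the robot, and variables do not carry over. Pictures are saved under pics/ and viewed, about 8 in all and at most 12, crops included, and the job is handed in when it is done.

Besides the shell and the picture viewer there is one more tool, called as a command line: name --pt "numbers of a row" for each row, then --argument value for the rest. drive_tool: Moves the arm, as the interface text tells. Its arguments: {"type":"object","properties":{"motion":{"type":"array","items":{"type":"array","items":{"type":"number"}}},"grip_force":{"type":"number"}},"required":["motion"]}

```bash
mkdir -p pics; cat > h.py <<'E'
import numpy as np, cv2
from bench import robot, read_camera, camera_model
from scipy.spatial.transform import Rotation as R
def cam(n):
    m=camera_model(n); f=192/np.tan(np.radians(m['fov_y'])/2); a=np.array(m['attitude'],float)
    Rm=a.reshape(3,3) if a.size==9 else R.from_quat(a[[1,2,3,0]]).as_matrix()
    return m,f,Rm,np.array(m['position'],float)
def ray(n,u,v):
    m,f,Rm,p=cam(n); d=np.array([(u-m['cx'])/f,(v-m['cy'])/f]); s=d.copy()
    for _ in range(30): s=d/(1+m['k1']*(s@s))
    r=Rm@np.array([s[0],s[1],1]); return p,r/np.linalg.norm(r)
def plane(n,u,v,z):
    p,r=ray(n,u,v); return p+r*(z-p[2])/r[2]
def proj(n,P):
    m,f,Rm,p=cam(n); c=Rm.T@(np.array(P,float)-p); s=c[:2]/c[2]; s=s*(1+m['k1']*(s@s))
    return np.array([m['cx']+f*s[0],m['cy']+f*s[1]])
def two(a,b):
    p,r=ray('top',*a);q,s=ray('side',*b)
    t=np.linalg.lstsq(np.c_[r,-s],q-p,rcond=None)[0]; A=p+r*t[0];B=q+s*t[1]
    return (A+B)/2,np.linalg.norm(A-B)
def save(n,name,crop=None,k=1):
    im=read_camera(n); cv2.imwrite('pics/raw_'+name,im[:,:,::-1])
    o=im if crop is None else im[crop[1]:crop[3],crop[0]:crop[2]]
    cv2.imwrite('pics/'+name,cv2.resize(o,None,fx=k,fy=k,interpolation=cv2.INTER_CUBIC)[:,:,::-1]); return im
E
python3 - <<'E'
from h import *
for n in('top','side'):
    print(camera_model(n)); save(n,n+'0.png',None,1.5)
print(robot.get_state())
E
```

```text
{'fov_y': 54.00359468941998, 'cx': 250.52157475886648, 'cy': 195.63402952488278, 'k1': -0.02635386624350455, 'position': array([ 349.68576775,  -64.53756354, 1192.30658848]), 'attitude': array([ 0.0693154 , -0.69805378,  0.70903306, -0.07203073])}
{'fov_y': 56.98188672690714, 'cx': 257.35529057122505, 'cy': 191.1582699243502, 'k1': -0.023805271924961114, 'position': array([ 368.31144964, -867.08241399,  653.58192688]), 'attitude': array([-0.46285494,  0.8768123 , -0.11346512,  0.06396212])}
{'time_s': 0.1, 'joint_positions': array([-1.40306795e+00,  1.58976607e-01,  1.59812593e+00,  1.06846638e-05,
        1.38622252e+00, -2.10092855e-01]), 'joint_vel': array([ 6.19424042e-04, -4.58482375e-05, -4.65203135e-03, -7.10191496e-04,
        2.73008191e-04, -5.00624459e-04]), 'effort': array([ 7.38393228e-04, -3.96987998e+01, -3.32339287e+01, -8.59486136e-05,
        4.10878449e-03,  2.09089023e-05]), 'eef_pos': array([ 212.00414914, -533.86860739,  216.51085323]), 'ee_rot': array([ 0.13217386,  0.69454348,  0.13339842, -0.69451011]), 'contact_force': array([-1.01133735,  0.55859008, -0.23862807]), 'ft_torque': array([-0.0248169 ,  0.00056006, -0.00204092]), 'grip_width': 85.6704951235576}
```

View pics/top0.png

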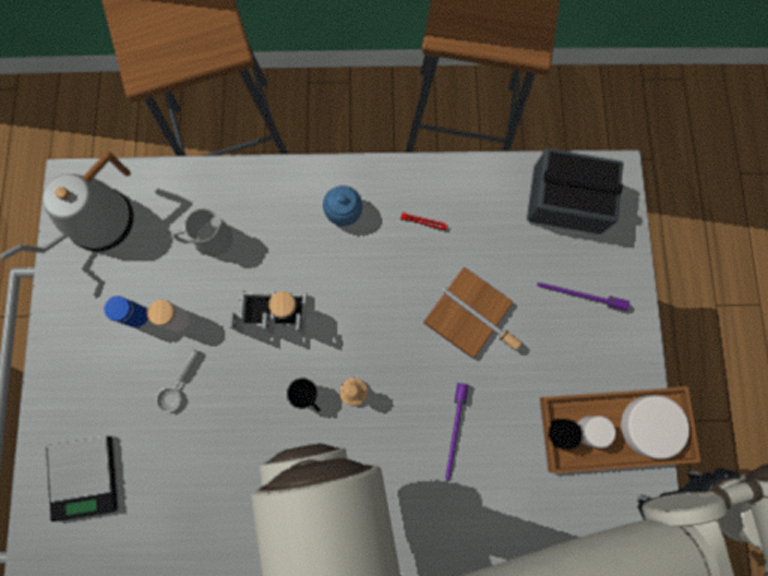

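View pics/side0.png

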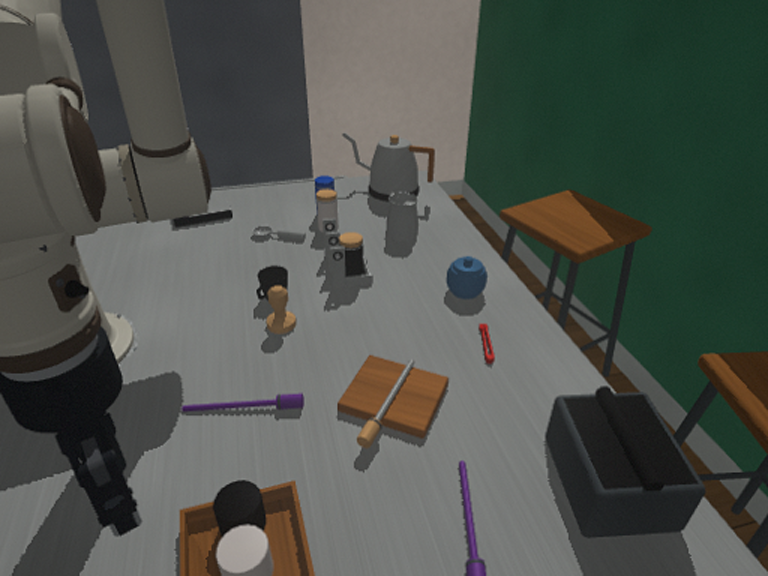

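The top view shows the rack at about (272,310), with the black canister's lid at (282,304) in its right bay. The white canister's lid is at (160,313), next to a blue look-alike at (118,308). The rail lies on the board from handle (511,340) to nose (447,290). The purple look-alikes are at (458,430) and (583,297). These pixels are in the 1.5x picture. I'll confirm with a crop.

```bash
python3 - <<'E'
from h import *
t=cv2.imread('pics/raw_top0.png'); s=cv2.imread('pics/raw_side0.png')
a=cv2.resize(t[180:240,65:215],None,fx=5,fy=5,interpolation=cv2.INTER_CUBIC)
b=cv2.resize(s[110:200,200:260],None,fx=3.3,fy=3.3,interpolation=cv2.INTER_CUBIC)
c=cv2.resize(t[175:240,275:355],None,fx=4.5,fy=4.5,interpolation=cv2.INTER_CUBIC)
o=np.zeros((600,760,3),np.uint8); o[:300,:750]=a; o[300:300+b.shape[0],:b.shape[1]]=b; o[300:300+c.shape[0],220:220+c.shape[1]]=c
cv2.imwrite('pics/c1.png',o)
hsv=cv2.cvtColor(t,cv2.COLOR_BGR2HSV)
m=cv2.inRange(hsv,(8,70,110),(25,200,255))
n,l,st,ce=cv2.connectedComponentsWithStats(m)
for i in range(1,n):
    if st[i,4]>40: print(st[i],ce[i].round(1),plane('top',*ce[i],100).round(1),hsv[l==i].mean(0).round())
for z in((100),): print(plane('top',106.7,208.7,z),plane('top',188,203,z))
E
```

```text
[  69    0   97   64 4193] [113.4  27.2] [1142.4  370.5  100. ] [ 14. 154. 122.]
[282  24  84  20 639] [324.2  33.4] [1108.  -319.5  100. ] [ 14. 154. 119.]
[  0  83   7  51 187] [  1.7 101.3] [887.2 709.8 100. ] [ 16. 133. 122.]
[   0   84   34   85 1975] [ 15.8 124.2] [809.2 655.5 100. ] [ 16. 131. 124.]
[ 33  88  29  18 440] [47. 97.] [898.5 566.  100. ] [ 15. 130. 124.]
[ 55  91  61  29 545] [82.7 99.8] [886.2 451.3 100. ] [ 15. 130. 125.]
[124  99  15   5  49] [129.4 101.5] [877.7 303.4 100. ] [ 15. 124. 125.]
[434 144  11  58 203] [439.2 174. ] [ 629.1 -640.8  100. ] [ 16. 131. 113.]
[ 442  144   34   61 1273] [458.7 174.8] [ 625.9 -700.2  100. ] [ 16. 131. 115.]
[477 149  24  54 707] [487.8 174.3] [ 626.3 -790.6  100. ] [ 16. 131. 114.]
[472 153   9  50  99] [476.2 180.6] [ 607.2 -751.8  100. ] [ 16. 131. 113.]
[500 152  12  71 454] [507.4 177.8] [ 614.4 -849.5  100. ] [ 16. 132. 117.]
[  0 167  24  43 313] [  8.7 181.5] [626.  656.5 100. ] [ 15. 127. 123.]
[298 178  44  39 780] [319.6 196.9] [ 564.4 -274.8  100. ] [ 13. 149. 128.]
[ 12 185  10  25 194] [ 16.4 197.2] [577.4 62
[... 314 characters left out ...]
[ 16. 131. 115.]
[  8 212  11  35 273] [ 13.1 228.4] [484.  627.6 100. ] [ 15. 128. 121.]
[333 221  15  12  87] [340.4 226.7] [ 474.9 -331.1  100. ] [ 16. 105. 160.]
[227 252  18  19 216] [234.1 260.4] [383.1 -20.6 100. ] [ 16. 110. 160.]
[362 258 104  55 377] [420.8 281.4] [ 314.6 -551.7  100. ] [ 13. 141. 118.]
[441 263  14   9  46] [449.9 265.5] [ 357.3 -640.9  100. ] [ 13. 141. 121.]
[369 265  56  20 533] [396.2 272.7] [ 340.2 -483.   100. ] [ 14. 150. 119.]
[366 295  13  21  53] [369.1 307.7] [ 245.5 -397.9  100. ] [ 13. 146. 116.]
[373 295  60  16 375] [400.8 305.1] [ 250.6 -488.1  100. ] [ 14. 152. 116.]
[538.56594599 353.78007337 100.        ] [552.00991118 114.08161133 100.        ]
```

View pics/c1.png

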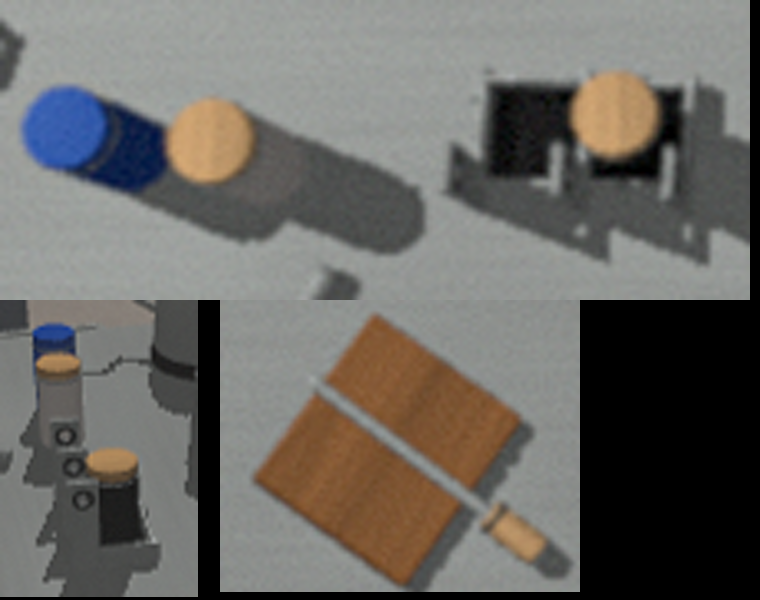

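The crop confirms that the white canister, at raw (106.5,207.9), has the oak lid and stands beside the blue look-alike. The rail with the oak handle is on the board. The three bushes show in the side view. Next is precise rack measurement, for which I'll average some frames.

```bash
python3 - <<'E'
from h import *
A={n:np.mean([read_camera(n).astype(float) for _ in range(4)],0) for n in('top','side')}
np.savez('pics/avg.npz',**A)
def crop(n,x0,y0,x1,y1,k,g=1.3):
    c=np.clip(A[n][y0:y1,x0:x1,::-1]*g,0,255).astype(np.uint8)
    c=cv2.resize(c,None,fx=k,fy=k,interpolation=cv2.INTER_CUBIC)
    for x in range(x0,x1,5): cv2.putText(c,str(x),((x-x0)*k,8),0,.3,(0,255,255));cv2.line(c,((x-x0)*k,10),((x-x0)*k,14),(0,255,255))
    for y in range(y0,y1,5): cv2.putText(c,str(y),(0,(y-y0)*k+4),0,.3,(0,255,255))
    return c
a=crop('top',150,190,210,232,9); b=crop('side',205,140,255,195,10); 
o=np.zeros((600,800,3),np.uint8); o[:378,:540]=a; o[:,:][0:0]; 
cv2.imwrite('pics/c2.png',np.hstack([cv2.resize(a,None,fx=.8,fy=.8,interpolation=cv2.INTER_AREA),np.zeros((302,8,3),np.uint8)]) if 0 else a)
cv2.imwrite('pics/c3.png',b)
E
```

```text
(no output)
```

View pics/c2.png

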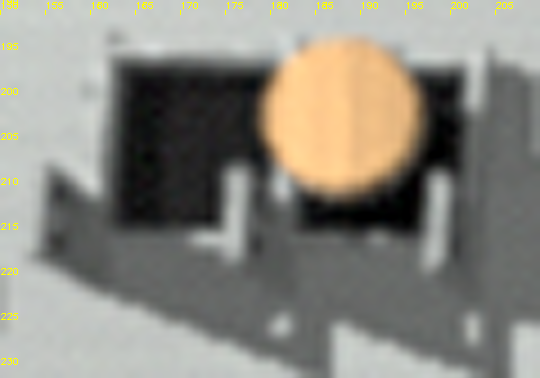

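View pics/c3.png

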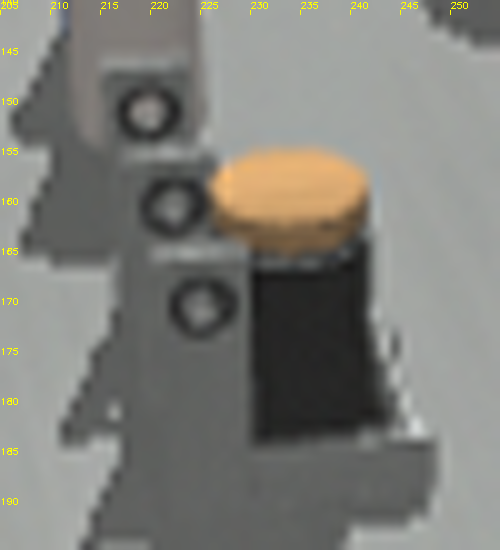

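```bash
cat >> h.py <<'E'
E
python3 - <<'E'
from h import *
S=[(219.45,150.65),(222.05,160.15),(224.85,170.05)]
P=[plane('side',*s,80) for s in S]; print('holes side',np.round(P,1))
m=plane('top',175.8,213.3,98); r=plane('top',198.1,214.0,98); print('cheek tops',m.round(1),r.round(1), np.linalg.norm(m-r))
d=(m-r);print('yaw of rack y axis',np.degrees(np.arctan2(-d[0],d[1])))
# back wall interior corners at z=22: dark region top edge ; front
for k,(u,v,z) in dict(dkTL=(162.2,197,22),dkBL=(162.2,215.5,12),dkBR=(196,215.8,12),stripR_back=(202,198,22)).items(): print(k,plane('top',u,v,z).round(1))
# canisters: triangulate lid centre
A=np.load('pics/avg.npz')
for n in('top','side'):
    h=cv2.cvtColor(A[n].astype(np.uint8),cv2.COLOR_RGB2HSV); mk=cv2.inRange(h,(8,60,110),(25,200,255))
    q,l,st,ce=cv2.connectedComponentsWithStats(mk)
    for i in range(1,q):
        x,y,w,hh,a=st[i]
        if (n=='top' and 60<a<300 and 90<x<350 and 190<y<270) or (n=='side' and 60<a and 200<x<260 and 110<y<300):
            c=cv2.findContours((l==i).astype(np.uint8),0,1)[0][0]; print(n,st[i],ce[i].round(2),cv2.minAreaRect(c))
def w(a): return 1
hd=A['top']; 
# rail axis: bright rod pixels on board + handle
h=cv2.cvtColor(A['top'].astype(np.uint8),cv2.COLOR_RGB2HSV)
rod=(h[...,1]<75); rod[:195]=0
sub=np.zeros_like(rod); 
mk=cv2.inRange(h,(8,120,60),(20,200,255)); mk=cv2.morphologyEx(mk,cv2.MORPH_CLOSE,np.ones((7,7)))
ys,xs=np.nonzero(rod&(mk>0)); k=(xs>290)&(xs<335)&(ys>180)&(ys<235); xs,ys=xs[k],ys[k]
rp=np.array([plane('top',u,v,25) for u,v in zip(xs,ys)])
print('rod px',len(xs)); vx=cv2.fitLine(np.c_[rp[:,:2]].astype(np.float32),cv2.DIST_HUBER,0,.1,.1).ravel(); print('rodline',vx,np.degrees(np.arctan2(vx[1],vx[0])))
E
```

```text
holes side [[526.7 217.1  80. ]
 [523.5 148.9  80. ]
 [520.7  84.   80. ]]
cheek tops [522.2 149.8  98. ] [519.1  84.2  98. ] 65.6523574293107
yaw of rack y axis -2.675825192406105
dkTL [587.  209.1  22. ]
dkBL [529.3 209.6  12. ]
dkBR [526.8 102.5  12. ]
stripR_back [581.9  82.8  22. ]
top [179 194  17  18 236] [187.25 202.26] ((187.0, 202.5), (17.0, 16.0), 90.0)
top [ 98 200  18  17 238] [106.44 207.86] ((106.5, 208.0), (16.0, 17.0), 90.0)
top [333 221  15  12  90] [340.38 226.69] ((340.25, 226.25), (13.435027122497559, 7.071067810058594), 45.0)
top [226 252  19  19 223] [233.96 260.47] ((234.40719604492188, 260.4587707519531), (16.34707260131836, 18.37776756286621), 23.962491989135742)
side [226 155  16   8  97] [233.56 158.16] ((233.5, 158.5), (7.0, 15.0), 90.0)
side [226 237  45  39 982] [247.89 255.89] ((247.68203735351562, 255.61122131347656), (26.16731071472168, 43.75439453125), 31.4295654296875)
side [257 245  41  42 978] [277.75 265.37] ((277.3184509277344, 264.59930419921875), (26.731670379638672, 41.21477127075195), 24.443954467773438)
side [238 278  15  16 117] [245.5  285.97] ((245.8461456298828, 285.73077392578125), (8.320503234863281, 17.47305679321289), 33.6900634765625)
rod px 126
rodline [   0.6295368    0.7769707  549.6009    -267.69632  ] 50.984043
```

```bash
cat > plan.py <<'E'
import sys
from h import *
# plan.py x y z jawdeg : shift/turn to TCP target, fingers down, jaws along jawdeg (mod 180)
def go(x,y,z,j):
    s=robot.get_state(); q=s['ee_rot']; Rc=R.from_quat(q[[1,2,3,0]]); p=s['eef_pos']
    best=None
    for k in(0,180):
        a=np.radians(j+k); X=np.array([0,0,-1.]);Y=np.array([np.cos(a),np.sin(a),0]);T=R.from_matrix(np.c_[X,Y,np.cross(X,Y)])
        v=np.degrees((Rc.inv()*T).as_rotvec())
        if best is None or np.linalg.norm(v)<np.linalg.norm(best[0]): best=(v,T)
    d=np.array([x,y,z])-p
    print('t',round(s['time_s'],2),'pos',p.round(1),'w',round(s['grip_width'],1),'F',s['contact_force'].round(1),'j6',s['joint_positions'][5].round(2))
    print('turn',best[0].round(2),'shift after turn',best[1].inv().apply(d).round(1))
if __name__=='__main__': go(*map(float,sys.argv[1:5]))
E
python3 plan.py 541 354.6 160 -2.6; python3 - <<'E'
from h import *
h=plane('top',340.38,226.69,25); n=plane('top',296.1,192.8,25); print(h,n,np.linalg.norm(h-n)); d=n-h; print(np.degrees(np.arctan2(d[1],d[0])))
print(plane('top',78.7,205.7,100))
E
```

```text
t 0.5 pos [ 212.1 -534.4  217.4] w 85.5 F [ 0.6  0.1 -0.5] j6 -0.21
turn [-6.575e+01 -0.000e+00  1.000e-02] shift after turn [  57.4  288.3 -903. ]
[ 483.50966248 -349.34276139   25.        ] [ 593.48695852 -215.46433474   25.        ] 173.25830071958137
50.59787477796749
[548.78221481 437.69315411 100.        ]
```

drive_tool --pt "0 0 0 -6.6 0 0 0.085" --pt "0 0 0 -6.6 0 0 0.085" --pt "0 0 0 -6.6 0 0 0.085" --pt "0 0 0 -6.6 0 0 0.085" --pt "0 0 0 -6.6 0 0 0.085" --pt "0 0 0 -6.6 0 0 0.085" --pt "0 0 0 -6.6 0 0 0.085" --pt "0 0 0 -6.6 0 0 0.085" --pt "0 0 0 -6.6 0 0 0.085" --pt "0 0 0 -6.4 0 0 0.085" --pt "0 0.02 -0.03 0 0 0 0.085" --pt "0 0.02 -0.03 0 0 0 0.085" --grip_force 50

```text
time_s: 1.5
eef_pos: [254.3, -476.5, 217.3]
ee_rot: [-0.488, -0.512, -0.488, 0.512]
contact_force: [1.2, 0.4, 0.6]
grip_width: 84.9
```

drive_tool --pt "0 0.02 -0.035 0 0 0 0.085" --pt "0 0.02 -0.035 0 0 0 0.085" --pt "0 0.02 -0.035 0 0 0 0.085" --pt "0 0.02 -0.035 0 0 0 0.085" --pt "0 0.02 -0.035 0 0 0 0.085" --pt "0 0.02 -0.035 0 0 0 0.085" --pt "0 0.02 -0.035 0 0 0 0.085" --pt "0 0.02 -0.035 0 0 0 0.085" --pt "0 0.02 -0.035 0 0 0 0.085" --pt "0 0.02 -0.035 0 0 0 0.085" --pt "0 0.02 -0.035 0 0 0 0.085" --pt "0 0.02 -0.035 0 0 0 0.085"

```text
time_s: 2.5
eef_pos: [514.0, -65.4, 217.7]
ee_rot: [0.489, 0.511, 0.489, -0.511]
contact_force: [0.9, -0.4, 0.5]
grip_width: 84.9
```

```bash
python3 plan.py 541 354.6 160 -2.6
```

```text
t 2.5 pos [514.  -65.4 217.7] w 84.9 F [ 0.9 -0.4  0.5] j6 -0.32
turn [ 0.06  0.02 -0.04] shift after turn [  57.7    7.9 -420.8]
```

drive_tool --pt "0 0.001 -0.038 0 0 0 0.085" --pt "0 0.001 -0.038 0 0 0 0.085" --pt "0 0.001 -0.038 0 0 0 0.085" --pt "0 0.001 -0.038 0 0 0 0.085" --pt "0 0.001 -0.038 0 0 0 0.085" --pt "0 0.001 -0.038 0 0 0 0.085" --pt "0 0.001 -0.038 0 0 0 0.085" --pt "0 0.001 -0.038 0 0 0 0.085" --pt "0 0 -0.038 0 0 0 0.085" --pt "0 0 -0.038 0 0 0 0.085" --pt "0 0 -0.038 0 0 0 0.085" --pt "0 0 0 0 0 0 0.085"

```text
time_s: 3.5
eef_pos: [538.5, 355.9, 216.8]
ee_rot: [0.489, 0.51, 0.491, -0.509]
contact_force: [0.5, 0.3, 0.4]
grip_width: 84.7
```

```bash
python3 plan.py 541 354.6 59 -2.6
```

```text
t 3.5 pos [538.5 355.9 216.8] w 84.7 F [0.5 0.3 0.4] j6 0.43
turn [ 0.36 -0.16  0.04] shift after turn [157.8   2.6   1.2]
```

drive_tool --pt "0.02 0.002 0.001 0 0 0 0.085" --pt "0.025 0 0 0 0 0 0.085" --pt "0.025 0 0 0 0 0 0.085" --pt "0.025 0 0 0 0 0 0.085" --pt "0.02 0 0 0 0 0 0.085" --pt "0.02 0 0 0 0 0 0.085" --pt "0.013 0 0 0 0 0 0.085" --pt "0.01 0 0 0 0 0 0.085" --pt "0 0 0 0 0 0 0.085" --pt "0 0 0 0 0 0 0.085"

```text
time_s: 4.33
eef_pos: [542.0, 348.7, 59.7]
ee_rot: [0.489, 0.511, 0.489, -0.511]
contact_force: [0.6, 0.3, 0.3]
grip_width: 84.9
```

```bash
python3 plan.py 541 354.6 59 -2.6
```

```text
t 4.33 pos [542.  348.7  59.7] w 84.9 F [0.6 0.3 0.3] j6 0.43
turn [ 0.04 -0.   -0.01] shift after turn [ 0.7 -1.2 -5.8]
```

drive_tool --pt "0 0 -0.003 0 0 0 0.085" --pt "0 -0.001 -0.003 0 0 0 0.085" --pt "0 0 0 0 0 0 0.07" --pt "0 0 0 0 0 0 0.06" --pt "0 0 0 0 0 0 0.055" --pt "0 0 0 0 0 0 0.05" --pt "0 0 0 0 0 0 0.045" --pt "0 0 0 0 0 0 0.045" --pt "0 0 0 0 0 0 0.045"

```text
time_s: 5.08
eef_pos: [541.7, 355.0, 60.3]
ee_rot: [0.489, 0.512, 0.489, -0.511]
contact_force: [0.5, -0.3, 5.0]
grip_width: 49.5
```

drive_tool --pt "0 0 0 0 0 0 0.045" --pt "-0.01 0 0 0 0 0 0.045" --pt "-0.015 0 0 0 0 0 0.045" --pt "-0.02 0 0 0 0 0 0.045" --pt "-0.02 0 0 0 0 0 0.045" --pt "-0.02 0 0 0 0 0 0.045" --pt "-0.02 0 0 0 0 0 0.045" --pt "-0.015 0 0 0 0 0 0.045" --pt "-0.01 0 0 0 0 0 0.045" --pt "0 0 0 0 0 0 0.045" --pt "0 0 0 0 0 0 0.045"

```text
time_s: 6.0
eef_pos: [540.6, 354.6, 188.7]
ee_rot: [-0.489, -0.511, -0.489, 0.511]
contact_force: [-0.5, -0.4, -3.5]
grip_width: 49.5
```

```bash
python3 plan.py 559.5 182 189 -2.6
```

```text
t 6.0 pos [540.6 354.6 188.7] w 49.5 F [-0.5 -0.4 -3.5] j6 0.44
turn [0.04 0.03 0.05] shift after turn [ -0.3  26.7 171.6]
```

drive_tool --pt "0 0.002 0.01 0 0 0 0.045" --pt "0 0.003 0.02 0 0 0 0.045" --pt "0 0.003 0.02 0 0 0 0.045" --pt "0 0.004 0.025 0 0 0 0.045" --pt "0 0.004 0.025 0 0 0 0.045" --pt "0 0.004 0.025 0 0 0 0.045" --pt "0 0.003 0.02 0 0 0 0.045" --pt "0 0.003 0.015 0 0 0 0.045" --pt "0 0.001 0.012 0 0 0 0.045" --pt "0 0 0 0 0 0 0.045" --pt "0 0 0 0 0 0 0.045"

```text
time_s: 6.92
eef_pos: [559.8, 181.3, 188.5]
ee_rot: [-0.488, -0.511, -0.489, 0.512]
contact_force: [-0.3, -0.2, -3.4]
grip_width: 49.8
```

```bash
python3 plan.py 559.5 182 84 -2.6; python3 - <<'E'
from h import *
a=save('top','t1.png');b=save('side','s1.png')
x=cv2.resize(a[165:255,130:230,::-1],None,fx=4,fy=4,interpolation=cv2.INTER_CUBIC); y=cv2.resize(b[70:200,190:290,::-1],None,fx=4,fy=4,interpolation=cv2.INTER_CUBIC)
o=np.zeros((520,800,3),np.uint8);o[:360,:400]=x;o[:,400:]=y;cv2.imwrite('pics/m1.png',o)
# predicted can bottom centre
p=robot.get_state()['eef_pos'];print(proj('side',[p[0],p[1],130]),proj('top',[p[0],p[1],130]))
E
```

```text
t 6.92 pos [559.8 181.3 188.5] w 49.8 F [-0.3 -0.2 -3.4] j6 0.15
turn [-0.02 -0.01  0.1 ] shift after turn [104.5  -0.3  -0.7]
[230.35904751 140.83946326] [162.64060606 198.77333434]
```

View pics/m1.png

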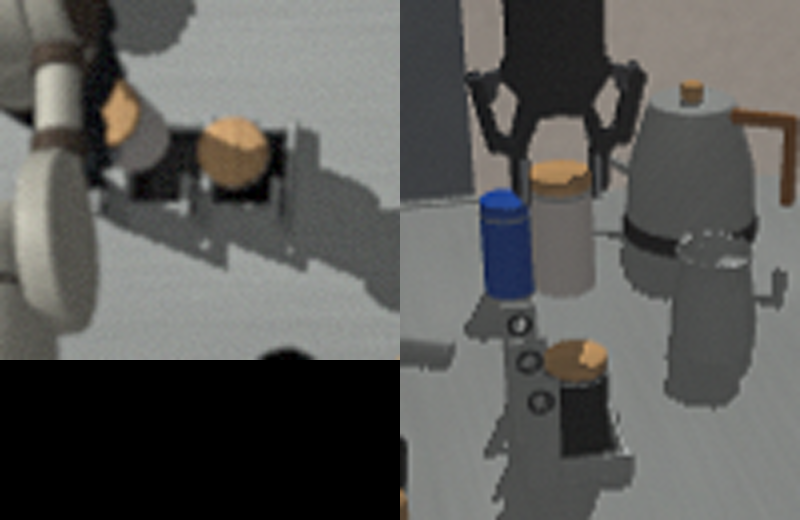

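drive_tool --pt "0.015 0 0 0 0 0 0.045" --pt "0.02 0 0 0 0 0 0.045" --pt "0.02 0 0 0 0 0 0.045" --pt "0.02 0 0 0 0 0 0.045" --pt "0.01 0 0 0 0 0 0.045" --pt "0.008 0 0 0 0 0 0.045" --pt "0.006 0 0 0 0 0 0.045" --pt "0.005 0 0 0 0 0 0.045" --pt "0.004 0 0 0 0 0 0.045" --pt "0.004 0 0 0 0 0 0.045" --pt "0 0 0 0 0 0 0.045" --pt "0 0 0 0 0 0 0.045"

```text
time_s: 8.02
eef_pos: [560.5, 181.8, 77.6]
ee_rot: [0.489, 0.511, 0.489, -0.511]
contact_force: [1.3, -0.3, -3.7]
grip_width: 49.7
```

```bash
python3 plan.py 559.5 182 60 -2.6
```

```text
t 8.02 pos [560.5 181.8  77.6] w 49.7 F [ 1.3 -0.3 -3.7] j6 0.15
turn [ 0.04 -0.   -0.02] shift after turn [17.6 -1.  -0.2]
```

drive_tool --pt "0.004 -0.001 0 0 0 0 0.045" --pt "0.004 0 0 0 0 0 0.045" --pt "0.003 0 0 0 0 0 0.045" --pt "0.002 0 0 0 0 0 0.045" --pt "0.001 0 0 0 0 0 0.045" --pt "0.001 0 0 0 0 0 0.045" --pt "0 0 0 0 0 0 0.045" --pt "0 0 0 0 0 0 0.045"

```text
time_s: 8.68
eef_pos: [559.4, 181.8, 62.5]
ee_rot: [0.489, 0.511, 0.489, -0.511]
contact_force: [-1.0, 0.5, -3.6]
grip_width: 50.1
```

drive_tool --pt "0.0005 0 0 0 0 0 0.045" --pt "0.0005 0 0 0 0 0 0.045" --pt "0.0005 0 0 0 0 0 0.045" --pt "0.0005 0 0 0 0 0 0.045" --pt "0 0 0 0 0 0 0.045" --pt "0 0 0 0 0 0 0.045"

```text
time_s: 9.18
eef_pos: [559.4, 181.8, 60.4]
ee_rot: [0.489, 0.511, 0.489, -0.511]
contact_force: [-0.9, 0.0, -3.0]
grip_width: 49.6
```

drive_tool --pt "0.0005 0 0 0 0 0 0.045" --pt "0 0 0 0 0 0 0.045" --pt "0.0005 0 0 0 0 0 0.045" --pt "0 0 0 0 0 0 0.045" --pt "0 0 0 0 0 0 0.045"

```text
time_s: 9.6
eef_pos: [559.6, 181.9, 60.4]
ee_rot: [0.489, 0.511, 0.489, -0.511]
contact_force: [-2.6, 0.1, 5.2]
grip_width: 49.8
```

Contact with the top. I'll open slowly and retreat up.

drive_tool --pt "0 0 0 0 0 0 0.05" --pt "0 0 0 0 0 0 0.053" --pt "0 0 0 0 0 0 0.057" --pt "0 0 0 0 0 0 0.062" --pt "0 0 0 0 0 0 0.068" --pt "0 0 0 0 0 0 0.068" --pt "0 0 0 0 0 0 0.068" --pt "-0.005 0 0 0 0 0 0.068" --pt "-0.015 0 0 0 0 0 0.068" --pt "-0.025 0 0 0 0 0 0.068" --pt "-0.03 0 0 0 0 0 0.068" --pt "-0.03 0 0 0 0 0 0.068"

```text
time_s: 10.6
eef_pos: [558.8, 181.8, 165.4]
ee_rot: [-0.488, -0.511, -0.489, 0.511]
contact_force: [1.2, -0.3, 0.9]
grip_width: 67.8
```

```bash
python3 plan.py 483.5 -349.3 170 -39.2
```

```text
t 10.6 pos [558.8 181.8 165.4] w 67.8 F [ 1.2 -0.3  0.9] j6 0.15
turn [3.665e+01 3.000e-02 6.000e-02] shift after turn [ -4.6 277.3 459.1]
```

drive_tool --pt "0 0 0.02 0 0 0 0.07" --pt "0 -0.005 0.038 0 0 0 0.07" --pt "0 -0.005 0.038 0 0 0 0.07" --pt "0 -0.005 0.038 0 0 0 0.07" --pt "0 -0.005 0.038 0 0 0 0.07" --pt "0 -0.005 0.038 0 0 0 0.07" --pt "0 -0.005 0.038 0 0 0 0.07" --pt "0 -0.005 0.038 0 0 0 0.07" --pt "0 -0.005 0.038 0 0 0 0.07" --pt "0 -0.005 0.038 0 0 0 0.07" --pt "0 -0.005 0.038 0 0 0 0.07" --pt "0 -0.005 0.038 0 0 0 0.07"

```text
time_s: 11.6
eef_pos: [484.3, -255.2, 165.0]
ee_rot: [0.489, 0.511, 0.488, -0.511]
contact_force: [1.6, -0.3, 0.1]
grip_width: 70.0
```

drive_tool --pt "0 0 0.038 0 0 0 0.07" --pt "0 0 0.038 0 0 0 0.07" --pt "0 0 0.015 0 0 0 0.07" --pt "0 0 0 6 0 0 0.07" --pt "0 0 0 6 0 0 0.07" --pt "0 0 0 6 0 0 0.07" --pt "0 0 0 6 0 0 0.07" --pt "0 0 0 6 0 0 0.07" --pt "0 0 0 6.6 0 0 0.06" --pt "0 0 0 0 0 0 0.055" --pt "0 0 0 0 0 0 0.05"

```text
time_s: 12.52
eef_pos: [481.0, -343.9, 164.6]
ee_rot: [0.305, 0.638, 0.305, -0.638]
contact_force: [-0.8, -0.5, -0.4]
grip_width: 49.8
```

```bash
python3 plan.py 483.5 -349.3 16 -39.2; python3 - <<'E'
from h import *
save('side','s2.png',(180,80,360,220),4)
T=read_camera('top'); cv2.imwrite('pics/raw_t2.png',T[:,:,::-1])
E
```

```text
t 12.52 pos [ 481.  -343.9  164.6] w 49.8 F [-0.8 -0.5 -0.4] j6 -0.15
turn [ 0.24 -0.01 -0.01] shift after turn [148.6   5.4   2.6]
```

View pics/s2.png

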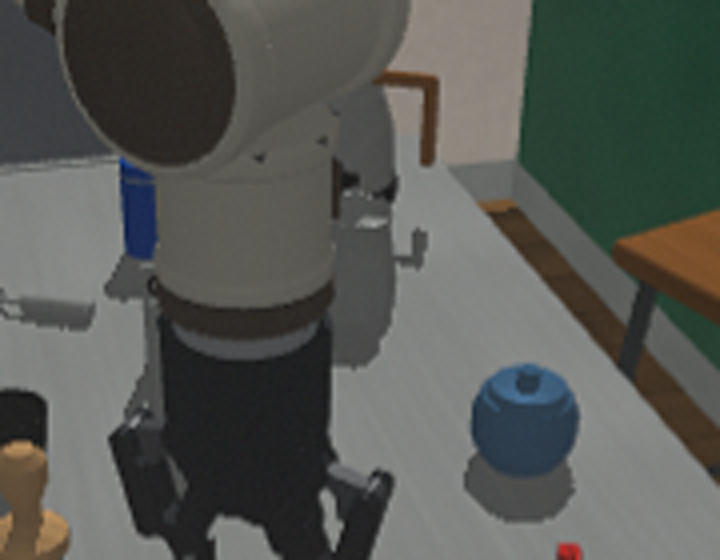

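```bash
python3 -c "
from h import *
print(two((340.38,226.69),(245.5,285.97)),plane('side',245.5,285.97,25))"
```

```text
(array([ 483.43839863, -347.19481648,   34.19740597]), np.float64(1.9581091535543302)) [ 486.15508775 -339.43281622   25.        ]
```

drive_tool --pt "0.02 0.002 0.001 0 0 0 0.05" --pt "0.025 0.002 0.001 0 0 0 0.05" --pt "0.025 0.001 0 0 0 0 0.05" --pt "0.025 0 0 0 0 0 0.05" --pt "0.015 0 0 0 0 0 0.05" --pt "0 0 0 0 0 0 0.05" --pt "0 0 0 0 0 0 0.05"

```text
time_s: 13.2
eef_pos: [483.1, -348.4, 53.9]
ee_rot: [-0.303, -0.638, -0.305, 0.639]
contact_force: [-0.2, -0.5, 0.6]
grip_width: 50.0
```

drive_tool --pt "0.015 0 0 0 0 0 0.05" --pt "0.012 0 0 0 0 0 0.05" --pt "0.007 0 0 0 0 0 0.05" --pt "0.004 0 0 0 0 0 0.05" --pt "0 0 0 0 0 0 0.045" --pt "0 0 0 0 0 0 0.045"

```text
time_s: 13.7
eef_pos: [483.6, -349.1, 16.7]
ee_rot: [0.304, 0.639, 0.303, -0.639]
contact_force: [0.6, 0.2, 0.9]
grip_width: 45.5
```

```bash
python3 plan.py 483.5 -349 15 -39.2
```

```text
t 13.7 pos [ 483.6 -349.1   16.7] w 45.5 F [0.6 0.2 0.9] j6 -0.14
turn [ 0.05  0.   -0.02] shift after turn [ 1.7 -0.1 -0. ]
```

drive_tool --pt "0.001 0 0 0 0 0 0.04" --pt "0 0 0 0 0 0 0.035" --pt "0 0 0 0 0 0 0.03" --pt "0 0 0 0 0 0 0.026" --pt "0 0 0 0 0 0 0.02" --pt "0 0 0 0 0 0 0.015" --pt "0 0 0 0 0 0 0.015" --pt "0 0 0 0 0 0 0.015" --grip_force 60

```text
time_s: 14.37
eef_pos: [483.5, -349.1, 15.6]
ee_rot: [0.304, 0.639, 0.303, -0.639]
contact_force: [0.6, -0.1, 0.9]
grip_width: 17.3
```

drive_tool --pt "0 0 0 0 0 0 0.015" --pt "-0.008 0 0 0 0 0 0.015" --pt "-0.015 0 0 0 0 0 0.015" --pt "-0.02 0 0 0 0 0 0.015" --pt "-0.02 0 0 0 0 0 0.015" --pt "-0.02 0 0 0 0 0 0.015" --pt "-0.015 0 0 0 0 0 0.015" --pt "-0.01 0 0 0 0 0 0.015" --pt "0 0 0 0 0 0 0.015" --pt "0 0 0 0 0 0 0.015"

```text
time_s: 15.2
eef_pos: [483.5, -348.9, 123.5]
ee_rot: [0.304, 0.639, 0.303, -0.639]
contact_force: [-0.8, 0.4, -1.5]
grip_width: 17.5
```

```bash
python3 plan.py 509 -150 124 -2.6
```

```text
t 15.2 pos [ 483.5 -348.9  123.5] w 17.5 F [-0.8  0.4 -1.5] j6 -0.14
turn [-3.655e+01  1.000e-02 -2.000e-02] shift after turn [  -0.5   16.5 -199.9]
```

drive_tool --pt "0 0 0 -4 0 0 0.015" --pt "0 0 0 -4 0 0 0.015" --pt "0 0 0 -4 0 0 0.015" --pt "0 0 0 -4 0 0 0.015" --pt "0 0 0 -4 0 0 0.015" --pt "0 0 0 -4 0 0 0.015" --pt "0 0 0 -4 0 0 0.015" --pt "0 0 0 -4 0 0 0.015" --pt "0 0 0 -4 0 0 0.015" --pt "0 0 0 -0.5 0 0 0.015" --pt "0 0 0 0 0 0 0.015" --pt "0 0 0 0 0 0 0.015"

```text
time_s: 16.2
eef_pos: [483.0, -348.5, 122.4]
ee_rot: [0.487, 0.512, 0.488, -0.512]
contact_force: [0.3, 0.3, -0.3]
grip_width: 17.2
```

```bash
python3 plan.py 509 -150 124 -2.6; python3 - <<'E'
from h import *
b=save('side','s3.png'); a=save('top','t3.png')
p=robot.get_state()['eef_pos']; P=p+[0,0,11]
y=np.array([.045,.999,0])
for k in(-21,0,21,176): print(k,proj('side',P+k*y).round(1),proj('top',P+k*y).round(1))
x=cv2.resize(b[180:300,170:290,::-1],None,fx=4.5,fy=4.5,interpolation=cv2.INTER_CUBIC)
c=cv2.resize(a[170:270,260:316,::-1],None,fx=4,fy=4,interpolation=cv2.INTER_CUBIC)
o=np.zeros((540,770,3),np.uint8);o[:,:540]=x;o[:400,540:764]=c;cv2.imwrite('pics/m2.png',o)
E
```

```text
t 16.2 pos [ 483.  -348.5  122.4] w 17.2 F [ 0.3  0.3 -0.3] j6 -0.78
turn [-0.15 -0.07  0.07] shift after turn [  -1.6   16.9 -199.4]
-21 [246.5 261.4] [356.6 222.4]
0 [244.5 254.2] [349.2 222.2]
21 [242.7 247.3] [341.8 222. ]
176 [231.3 204.6] [287.2 220.5]
```

View pics/m2.png

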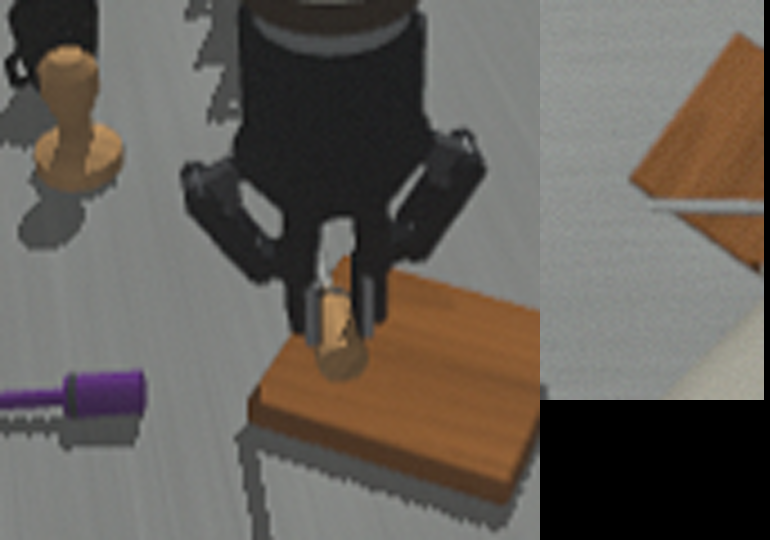

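The rail is held by its handle, with the end disc at about (245.8,260.2) raw in the side view and the nose at (288,221.5) in the top view. Along the axis that matches the prediction. I'll turn it to see the rod from the side and check its pitch.

drive_tool --pt "0 0 0 5 0 0 0.015" --pt "0 0 0 6 0 0 0.015" --pt "0 0 0 6 0 0 0.015" --pt "0 0 0 6 0 0 0.015" --pt "0 0 0 6 0 0 0.015" --pt "0 0 0 6 0 0 0.015" --pt "0 0 0 6 0 0 0.015" --pt "0 0 0 5 0 0 0.015" --pt "0 0 0 4 0 0 0.015" --pt "0 0 0 0 0 0 0.015" --pt "0 0 0 0 0 0 0.015" --pt "0 0 0 0 0 0 0.015"

```text
time_s: 17.3
eef_pos: [483.4, -348.9, 123.3]
ee_rot: [-0.227, -0.67, -0.227, 0.67]
contact_force: [-0.5, -0.5, -0.5]
grip_width: 17.3
```

```bash
python3 - <<'E'
from h import *
b=np.mean([read_camera('side').astype(float) for _ in range(2)],0).astype(np.uint8); a=np.mean([read_camera('top').astype(float) for _ in range(2)],0).astype(np.uint8)
np.savez('pics/p4.npz',a=a,b=b)
s=robot.get_state(); q=s['ee_rot']; Rt=R.from_quat(q[[1,2,3,0]]).as_matrix(); p=s['eef_pos']
P=p-11*Rt[:,0]; d=-Rt[:,2]; print(p,'d',d,s['grip_width'])
pr={}
for k in(-21,0,21,60,100,140,176): pr[k]=(proj('side',P+k*d).round(1),proj('top',P+k*d).round(1)); print(k,*pr[k])
def cr(im,n,x0,y0,w,h,k):
    c=cv2.resize(im[y0:y0+h,x0:x0+w,::-1],None,fx=k,fy=k,interpolation=cv2.INTER_CUBIC)
    for x in range(x0,x0+w,10): cv2.putText(c,str(x),((x-x0)*k,8),0,.3,(0,255,255))
    for y in range(y0,y0+h,10): cv2.putText(c,str(y),(0,(y-y0)*k+4),0,.3,(0,255,255))
    return c
x=cr(b,'side',225,200,90,75,6); t=pr[176][1].astype(int); c=cr(a,'top',t[0]-20,t[1]-25,50,75,5)
o=np.zeros((450,800,3),np.uint8);o[:,:540]=x;o[:375,545:795]=c;cv2.imwrite('pics/m3.png',o)
E
```

```text
[ 483.42175375 -348.89174355  123.37931272] d [ 7.94630014e-01  6.07094013e-01 -1.77819857e-05] 17.223247391544902
-21 [238.1 259.9] [354.2 228. ]
0 [244.6 254.1] [349.3 222.2]
21 [251.  248.5] [344.5 216.4]
60 [262.1 238.7] [335.5 205.8]
100 [272.8 229.3] [326.4 195. ]
140 [282.8 220.4] [317.4 184.3]
176 [291.3 213. ] [309.4 174.8]
```

View pics/m3.png

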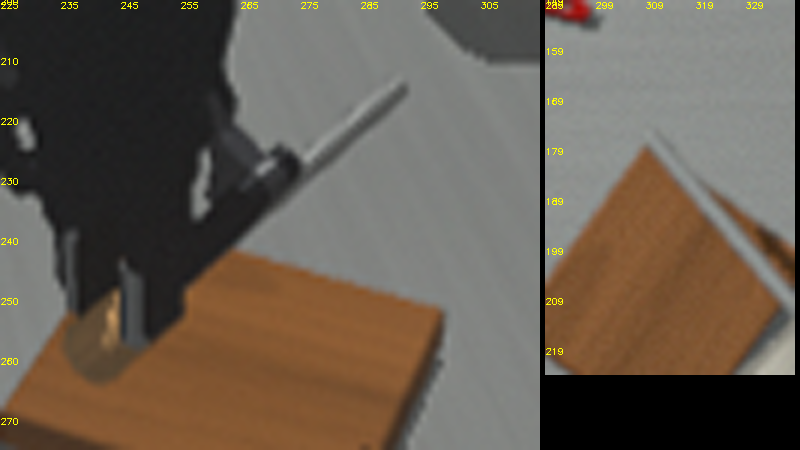

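```bash
python3 - <<'E'
from h import *
z=np.load('pics/p4.npz'); a,b=z['a'].astype(int),z['b'].astype(int)
print(two((310.6,174.6),(292.1,213.8)))
print('pred nose',np.array([483.42,-348.89,134.38])+176*np.array([.7946,.6071,0]))
print('pred with 174'); 
# perpendicular profiles (grey) about predicted line
def prof(im,n,k,P=np.array([483.42,-348.89,134.38]),d=np.array([.7946,.6071,0])):
    q=proj(n,P+k*d); e=proj(n,P+(k+5)*d)-q; e/=np.linalg.norm(e); nn=np.array([-e[1],e[0]]); t=np.arange(-5,5.1,.5)
    if nn[1]<0: nn=-nn
    pts=(q+t[:,None]*nn).astype(np.float32)
    return cv2.remap(im.astype(np.float32),pts[:,:1],pts[:,1:],cv2.INTER_LINEAR).mean(2).ravel().round().astype(int) if 0 else cv2.remap(im.astype(np.float32),pts[:,0][None],pts[:,1][None],cv2.INTER_LINEAR).mean(2).ravel().round().astype(int)
for k in(120,135,150,165): print('side',k,prof(b,'side',k))
for k in(70,100,130,165): print('top',k,prof(a,'top',k))
E
```

```text
(array([ 623.96873413, -245.60164152,  134.4063744 ]), np.float64(0.08777096974240702))
pred nose [ 623.2696 -242.0404  134.38  ]
pred with 174
side 120 [127 127 127 127 125 124 128 137 145 140 123 104  91  79  84  96 111 122
 128 129 129]
side 135 [128 128 128 128 127 127 129 135 141 137 123 104  92  87  87 103 119 128
 128 128 128]
side 150 [128 129 129 129 128 128 131 139 146 149 130 108  92  84  85  96 113 126
 130 130 129]
side 165 [127 127 127 127 127 128 129 132 137 136 126 110  94  87  88 101 118 129
 131 130 130]
top 70 [ 58  53  53  56  68  81  93 107 121 134 144 145 140 132 116 103  93  90
  87  86  86]
top 100 [126 113 100  87  82  84  89 101 116 130 141 146 139 130 115 101  88  85
  84  85  83]
top 130 [141 143 142 141 137 129 120 115 121 129 138 141 137 126 114 102  93  89
  88  89  89]
top 165 [144 144 145 143 141 139 135 130 129 133 139 143 140 129 114 101  94  88
  88  89  90]
```

Rod profiles are parallel to the prediction in both views: no pitch, and the nose is at z≈134.4 as predicted. I'll turn back to the rack axis and approach.

drive_tool --pt "0 0 0 -5 0 0 0.015" --pt "0 0 0 -6 0 0 0.015" --pt "0 0 0 -6 0 0 0.015" --pt "0 0 0 -6 0 0 0.015" --pt "0 0 0 -6 0 0 0.015" --pt "0 0 0 -6 0 0 0.015" --pt "0 0 0 -6 0 0 0.015" --pt "0 0 0 -5 0 0 0.015" --pt "0 0 0 -4 0 0 0.015" --pt "0 0 0 0 0 0 0.015"

```text
time_s: 18.33
eef_pos: [483.5, -349.0, 123.4]
ee_rot: [-0.489, -0.511, -0.489, 0.511]
contact_force: [0.0, -0.3, -1.2]
grip_width: 17.0
```

drive_tool --pt "0 0.002 -0.01 0 0 0 0.015" --pt "0 0.002 -0.025 0 0 0 0.015" --pt "0 0.002 -0.03 0 0 0 0.015" --pt "0 0.002 -0.03 0 0 0 0.015" --pt "0 0.002 -0.03 0 0 0 0.015" --pt "0 0.002 -0.03 0 0 0 0.015" --pt "0 0.002 -0.03 0 0 0 0.015" --pt "0 0.001 -0.03 0 0 0 0.015" --pt "0 0 -0.015 0 0 0 0.015" --pt "0 0 0 0 0 0 0.015" --pt "0 0 0 0 0 0 0.015"

```text
time_s: 19.25
eef_pos: [509.1, -119.0, 123.5]
ee_rot: [-0.489, -0.511, -0.488, 0.511]
contact_force: [0.6, -0.8, 0.7]
grip_width: 17.3
```

```bash
python3 plan.py 510.5 -115 69.8 -2.6
```

```text
t 19.25 pos [ 509.1 -119.   123.5] w 17.3 F [ 0.6 -0.8  0.7] j6 -0.42
turn [-0.    0.02 -0.01] shift after turn [53.7  1.2 -4. ]
```

drive_tool --pt "0.01 0.001 0 0 0 0 0.015" --pt "0.015 0 0 0 0 0 0.015" --pt "0.015 0 0 0 0 0 0.015" --pt "0.01 0 0 0 0 0 0.015" --pt "0.003 0 0 0 0 0 0.015" --pt "0 0 0 0 0 0 0.015" --pt "0 0 0 0 0 0 0.015" --pt "0 0 0 0 0 0 0.015"

```text
time_s: 19.92
eef_pos: [510.8, -120.5, 71.2]
ee_rot: [0.489, 0.512, 0.488, -0.511]
contact_force: [-0.0, 0.3, -1.4]
grip_width: 17.5
```

```bash
python3 plan.py 510.5 -115 69.8 -2.6; python3 - <<'E'
from h import *
a=np.mean([read_camera('top').astype(float) for _ in range(4)],0).astype(np.uint8); np.savez('pics/p5.npz',a=a)
s=robot.get_state(); q=s['ee_rot']; Rt=R.from_quat(q[[1,2,3,0]]).as_matrix(); P=s['eef_pos']-11*Rt[:,0]; d=-Rt[:,2]
for k in(100,130,150,176,280): print(k,(P+k*d).round(1),proj('top',P+k*d).round(1))
x0,y0,k=150,188,9
c=cv2.resize(a[y0:y0+50,x0:x0+88,::-1],None,fx=k,fy=k,interpolation=cv2.INTER_CUBIC)
for x in range(x0,x0+88,5): cv2.putText(c,str(x),((x-x0)*k,8),0,.3,(0,255,255))
for y in range(y0,y0+50,5): cv2.putText(c,str(y),(0,(y-y0)*k+4),0,.3,(0,255,255))
cv2.imwrite('pics/m4.png',c)
g=a.mean(2).round().astype(int)
for u in(208,213,218,224): print(u,g[204:228,u])
print('strip rows mid');
for u in(174,175,176,177,196,197,198,199): print(u,g[204:224,u])
E
```

```text
t 19.92 pos [ 510.8 -120.5   71.2] w 17.5 F [-0.   0.3 -1.4] j6 -0.42
turn [-0.08  0.04 -0.09] shift after turn [ 1.4 -0.5 -5.5]
100 [515.2 -20.2  82. ] [233.9 215.6]
130 [516.5   9.7  82. ] [223.8 215.3]
150 [517.5  29.7  82. ] [217.1 215.1]
176 [518.7  55.7  82. ] [208.4 214.8]
280 [523.5 159.6  81.9] [173.6 213.7]
208 [ 79  78  78  80  82  81  81  83  82  86 110 131 108  89  83  82  83  83
  83  81  81 100 142 157]
213 [151 152 154 139 100  82  83  81  81  95 137 149 124  91  81  83  84  83
  83  82  84  82  82  96]
218 [149 151 153 153 153 135 101  81  80  90 123 142 127  92  79  82  82  82
  83  80  82  84  83  84]
224 [150 150 151 151 150 147 151 151 155 142 131 138 128  98  95  97 100  99
  93  82  76  89 117 148]
strip rows mid
174 [ 82  87  88  90  92  98 100 100 101  97  72  91 140 121  98  82  78  79
  79  77]
175 [ 86  91  91  92 109 124 132 129 132 136 133 138 151 140 121  90  80  80
  79  82]
176 [ 90  92  89  95 114 132 143 142 141 141 140 141 139 129 111  86  77  78
  79  79]
177 [ 89  89  88  93 101 105 107 101  97  95  88  86  82  78  78  71  73  80
  80  80]
196 [79 67 53 38 21 10 11 13 18 25 32 40 69 85 92 86 81 82 84 81]
197 [ 40  28  16   2  19  54  72  76  80  86  92  96 114 125 126 103  86  81
  79  81]
198 [ 10   3   0   2  41  99 133 138 138 134 136 134 137 140 135 104  81  81
  84  82]
199 [  4   1   7   2  38  89 122 133 125 116 111 103 103 102  98  81  70  74
  81  81]
```

View pics/m4.png

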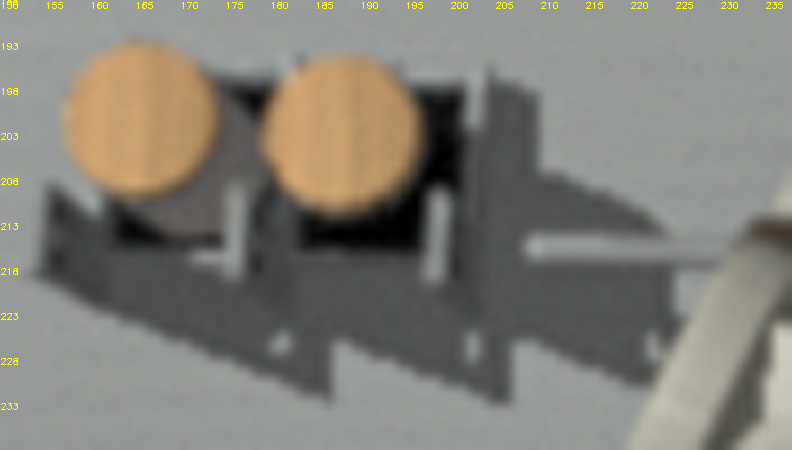

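Both lids are now over their bays, and the rod axis at row ≈215.0 matches the FK prediction. It lines up with the cheek strips to about 0.5 mm. I'll correct slightly and enter the first hole slowly.

drive_tool --pt "0.0014 -0.0005 0 0 0 0 0.015" --pt "0 0 -0.005 0 0 0 0.015" --pt "0 0 -0.008 0 0 0 0.015" --pt "0 0 -0.006 0 0 0 0.015" --pt "0 0 -0.004 0 0 0 0.015" --pt "0 0 -0.003 0 0 0 0.015" --pt "0 0 -0.003 0 0 0 0.015" --pt "0 0 -0.003 0 0 0 0.015" --pt "0 0 0 0 0 0 0.015" --pt "0 0 0 0 0 0 0.015"

```text
time_s: 20.95
eef_pos: [511.1, -87.5, 69.0]
ee_rot: [0.488, 0.512, 0.488, -0.511]
contact_force: [0.1, -0.5, -0.3]
grip_width: 17.3
```

```bash
python3 plan.py 518.7 59.5 69.8 -2.6
```

```text
t 20.95 pos [511.1 -87.5  69. ] w 17.3 F [ 0.1 -0.5 -0.3] j6 -0.36
turn [-0.04 -0.02 -0.01] shift after turn [  -0.8    0.9 -147.2]
```

drive_tool --pt "-0.0004 0.0005 -0.003 0 0 0 0.015" --pt "0 0 -0.005 0 0 0 0.015" --pt "0 0 -0.006 0 0 0 0.015" --pt "0 0 -0.006 0 0 0 0.015" --pt "0 0 -0.006 0 0 0 0.015" --pt "0 0 -0.006 0 0 0 0.015" --pt "0 0 -0.006 0 0 0 0.015" --pt "0 0 -0.005 0 0 0 0.015" --pt "0 0 -0.003 0 0 0 0.015" --pt "0 0 0 0 0 0 0.015" --pt "0 0 0 0 0 0 0.015"

```text
time_s: 21.87
eef_pos: [513.7, -41.9, 69.4]
ee_rot: [-0.488, -0.511, -0.488, 0.511]
contact_force: [-0.1, 0.2, 0.1]
grip_width: 17.0
```

```bash
python3 plan.py 518.7 59.5 69.8 -2.6
```

```text
t 21.87 pos [513.7 -41.9  69.4] w 17.0 F [-0.1  0.2  0.1] j6 -0.27
turn [-0.03  0.    0.  ] shift after turn [  -0.4    0.4 -101.5]
```

drive_tool --pt "0 0 -0.003 0 0 0 0.015" --pt "0 0 -0.004 0 0 0 0.015" --pt "0 0 -0.004 0 0 0 0.015" --pt "0 0 -0.004 0 0 0 0.015" --pt "0 0 -0.004 0 0 0 0.015" --pt "0 0 -0.005 0 0 0 0.015" --pt "0 0 -0.006 0 0 0 0.015" --pt "0 0 -0.006 0 0 0 0.015" --pt "0 0 -0.005 0 0 0 0.015" --pt "0 0 -0.003 0 0 0 0.015" --pt "0 0 0 0 0 0 0.015"

```text
time_s: 22.78
eef_pos: [515.7, 2.7, 69.4]
ee_rot: [0.488, 0.511, 0.489, -0.511]
contact_force: [0.4, 1.2, -0.5]
grip_width: 17.3
```

```bash
python3 plan.py 518.7 59.5 69.8 -2.6
```

```text
t 22.78 pos [515.7   2.7  69.4] w 17.3 F [ 0.4  1.2 -0.5] j6 -0.18
turn [-0.01 -0.02  0.  ] shift after turn [ -0.4   0.4 -56.8]
```

Through the middle cheek. On to the left one.

drive_tool --pt "0 0 -0.003 0 0 0 0.015" --pt "0 0 -0.004 0 0 0 0.015" --pt "0 0 -0.005 0 0 0 0.015" --pt "0 0 -0.005 0 0 0 0.015" --pt "0 0 -0.004 0 0 0 0.015" --pt "0 0 -0.004 0 0 0 0.015" --pt "0 0 -0.004 0 0 0 0.015" --pt "0 0 -0.004 0 0 0 0.015" --pt "0 0 -0.004 0 0 0 0.015" --pt "0 0 -0.004 0 0 0 0.015" --pt "0 0 -0.003 0 0 0 0.015" --pt "0 0 0 0 0 0 0.015"

```text
time_s: 23.78
eef_pos: [517.7, 46.5, 69.4]
ee_rot: [0.488, 0.511, 0.488, -0.511]
contact_force: [-0.5, -0.3, 0.2]
grip_width: 17.3
```

drive_tool --pt "0 0 -0.002 0 0 0 0.015" --pt "0 0 -0.002 0 0 0 0.015" --pt "0 0 -0.002 0 0 0 0.015" --pt "0 0 -0.001 0 0 0 0.015" --pt "0 0 0 0 0 0 0.015"

```text
time_s: 24.2
eef_pos: [518.1, 53.1, 69.4]
ee_rot: [0.488, 0.511, 0.488, -0.511]
contact_force: [-0.3, 0.1, -0.1]
grip_width: 17.0
```

drive_tool --pt "0 0 -0.001 0 0 0 0.015" --pt "0 0 -0.001 0 0 0 0.015" --pt "0 0 -0.001 0 0 0 0.015" --pt "0 0 -0.001 0 0 0 0.015" --pt "0 0 -0.001 0 0 0 0.015" --pt "0 0 0 0 0 0 0.015"

```text
time_s: 24.7
eef_pos: [518.3, 58.0, 69.4]
ee_rot: [-0.488, -0.511, -0.488, 0.511]
contact_force: [-0.9, 0.1, -1.0]
grip_width: 17.6
```

drive_tool --pt "0 0 -0.001 0 0 0 0.015" --pt "0 0 -0.001 0 0 0 0.015" --pt "0 0 -0.001 0 0 0 0.015" --pt "0 0 0 0 0 0 0.015"

```text
time_s: 25.03
eef_pos: [518.3, 58.1, 69.4]
ee_rot: [-0.49, -0.51, -0.487, 0.513]
contact_force: [-1.3, -11.4, -0.0]
grip_width: 17.6
```

drive_tool --pt "0 0 -0.001 0 0 0 0.015" --pt "0 0 -0.001 0 0 0 0.015" --pt "0 0 0 0 0 0 0.015" --pt "0 0 0 0 0 0 0.015"

```text
time_s: 25.37
eef_pos: [518.4, 58.2, 69.4]
ee_rot: [-0.491, -0.509, -0.487, 0.514]
contact_force: [-1.4, -19.5, 0.7]
grip_width: 17.7
```

drive_tool --pt "0 0 0.0015 0 0 0 0.015" --pt "0 0 0.0015 0 0 0 0.015" --pt "0 0 0.001 0 0 0 0.017" --pt "0 0 0 0 0 0 0.02" --pt "0 0 0 0 0 0 0.025" --pt "0 0 0 0 0 0 0.032" --pt "0 0 0 0 0 0 0.04" --pt "0 0 0 0 0 0 0.048" --pt "0 0 0 0 0 0 0.048" --pt "0 0 0 0 0 0 0.048"

```text
time_s: 26.2
eef_pos: [518.4, 59.1, 69.4]
ee_rot: [0.488, 0.511, 0.488, -0.511]
contact_force: [1.2, 0.2, -0.1]
grip_width: 48.1
```

drive_tool --pt "-0.01 0 0 0 0 0 0.048" --pt "-0.02 0 0 0 0 0 0.048" --pt "-0.03 0 0 0 0 0 0.048" --pt "-0.035 0 0 0 0 0 0.048" --pt "-0.035 0 0 0 0 0 0.048" --pt "0 0 0.035 0 0 0 0.048" --pt "0 0 0.038 0 0 0 0.048" --pt "0 0 0.038 0 0 0 0.048" --pt "0 0 0.038 0 0 0 0.048" --pt "0 0 0.038 0 0 0 0.048" --pt "0 0 0.038 0 0 0 0.048" --pt "0 0 0.038 0 0 0 0.048"

```text
time_s: 27.2
eef_pos: [505.9, -205.7, 200.5]
ee_rot: [0.489, 0.512, 0.488, -0.511]
contact_force: [0.5, -0.1, -0.3]
grip_width: 47.8
```

drive_tool --pt "0 0 0.038 0 0 0 0.048" --pt "0 -0.03 0.03 0 0 0 0.048" --pt "0 -0.03 0.03 0 0 0 0.048" --pt "0 -0.03 0.03 0 0 0 0.048" --pt "0 -0.03 0.03 0 0 0 0.048" --pt "0 -0.03 0.03 0 0 0 0.048" --pt "0 -0.03 0.03 0 0 0 0.048" --pt "0 0 0 0 0 0 0.048" --pt "0 0 0 0 0 0 0.048"

```text
time_s: 27.95
eef_pos: [318.3, -411.5, 200.2]
ee_rot: [0.487, 0.513, 0.487, -0.512]
contact_force: [-0.7, -0.3, 0.0]
grip_width: 48.3
```

```bash
python3 - <<'E'
from h import *
a=save('top','t9.png');b=save('side','s9.png')
def cr(im,x0,y0,w,h,k): return cv2.resize(im[y0:y0+h,x0:x0+w,::-1],None,fx=k,fy=k,interpolation=cv2.INTER_CUBIC)
o=np.zeros((600,800,3),np.uint8);o[:300,:500]=cr(a,130,180,100,60,5);o[:600,500:800]=cr(b,195,110,60,120,5)
o[305:305+288,:384]=cv2.resize(a[:,:,::-1],(384,288),interpolation=cv2.INTER_AREA);cv2.imwrite('pics/f.png',o)
print(robot.get_state()['time_s'],robot.get_state()['eef_pos'])
E
```

```text
28.05 [ 320.15035788 -409.74778752  199.80443967]
```

View pics/f.png

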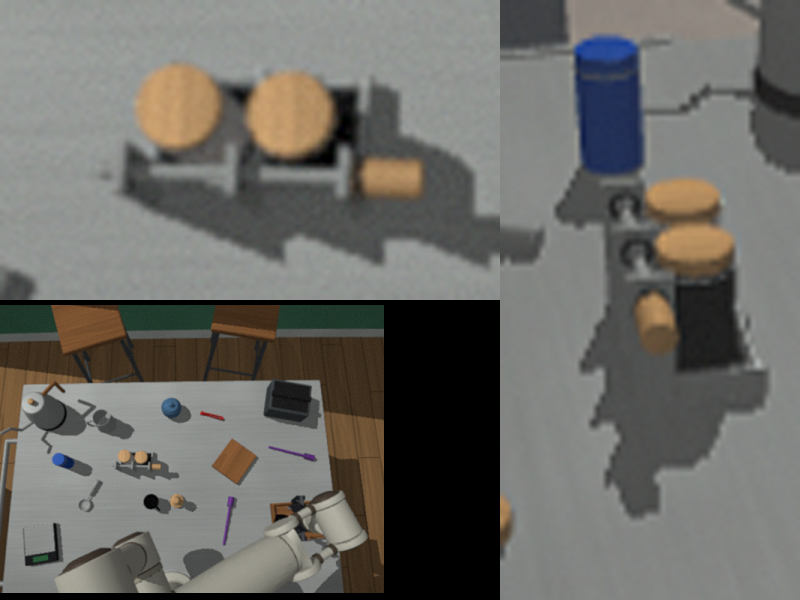

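```bash
python3 - <<'E'
from h import *
A=np.mean([read_camera('top').astype(float) for _ in range(3)],0)
for v in(214,215,216): print(v,'R',A[v,195:218,0].round().astype(int)); print('   B',A[v,195:218,2].round().astype(int))
for u,z in((200.3,98),(200.6,98),(201.3,80),(201.6,80),(214.2,80)): print(u,z,plane('top',u,215,z).round(1))
E
```

```text
214 R [129 130 135 137 109  74  68 134 176 180 179 177 182 180 180 180 181 185
 172 112  78  78  80]
   B [130 131 137 140 108  59  46  81 100  98  99  97 101 102  98 100 101 103
  92  71  77  82  83]
215 R [134 135 140 137 104  77  61 120 172 178 173 176 177 178 177 179 180 183
 172 108  74  79  82]
   B [135 136 140 141 103  57  43  73  97  99  96  98  97 100  98 100 102 102
  95  69  72  80  83]
216 R [102 109 130 133 105  85  58 103 159 168 169 168 170 171 168 166 171 170
 159 106  77  79  83]
   B [101 107 131 135 101  59  41  60  88  94  96  93  95  96  93  92  97  95
  88  67  74  81  82]
200.3 98 [516.   77.7  98. ]
200.6 98 [516.   76.8  98. ]
201.3 80 [518.7  77.   80. ]
201.6 80 [518.7  76.2  80. ]
214.2 80 [518.1  38.6  80. ]
```

```bash
python3 -c "
from bench import robot
print(robot.sign_off())"
```

```text
the job is handed in; nothing more can be done
None
```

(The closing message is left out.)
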